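# Find a centrifuge rotor's heavy side and hold it down

## Task

Draw the red-knobbed locking pin up out of its bore on the balancing stand and park it in the open notch at the side of the same blue plate, hanging upright by its knob. Then turn the freed rotor by hand to find its hidden heavy side: let go, it rolls towards heavy side down, but bearing drag always stops it short, so the true place is midway between where it stops coming from one side and from the other. Finish while holding the rotor still in the gripper, heavy side straight down, and leave the jar, tip box and tube rack where they are.

Things in the scene. Friction and masses are not known exactly. Their poses are not given: they have to be found in the camera images.
- stand: Balancing stand fixed to the bench: grey base 12 mm thick, x -85 to 85, y -170 to 100 mm. Origin on the bench below the rotor's middle; z up, y along the level axle, pointing away from the robot (+-25 degrees). Bearing posts 34 x 15 mm, 124 mm tall, at y = 65 and -65. A column at y = -140 carries a blue plate, 12 mm thick, top at 172 mm, x -30 to 80, y -150 to -80, with bore and notch.
- axle (a point): Rotor's middle, on its axle, 110 mm above the bench; axes as the stand's. Rotor: aluminium disc 110 mm in diameter, 26 mm thick (y -13 to 13), flat faces, red radial line, 450 g.
- rotor_top (a point): Fixed point at the top of the rotor's rim, 165 mm above the bench, axes as the stand's. The disc can be pinched across its thickness from above (44 mm free beside each face) and swung by moving and tilting the gripper in an arc about the axle; 40 degrees either side of the top is free.
- rotor (a joint): Rotor angle (rad), free for two turns; 0 = red line up; grows as its top goes to stand +x; pinned near 0 at first. A hidden weight lies at an unknown angle, new each time: 0.05-0.09 N m when level. The greasy bearing does not swing back: let go, it rolls up to 2 s until drag (0.027 N m) stops it 0.3-0.57 rad before heavy side down; that near the top it does not roll.
- pin: Locking pin, 40 g: red knob 20 mm in diameter, 30 mm tall, on a steel shank 8 mm thick, 40 mm long. Origin at the shoulder under the knob, z up along it. At the start it hangs in the bore, shoulder on the blue plate, shank between two tines turning with the rotor. It must rise 40 mm to clear the plate.
- bore (a point): Mouth of the 10 mm bore in the blue plate's top, 172 mm above the bench; stand x = 0, y = -100 mm; axes as the stand's.
- notch (a point): Middle of the parking notch in the blue plate's top, 172 mm above the bench; stand x = 58, y = -100 mm; axes as the stand's. A slot 12 mm wide (y), right through the plate, from x = 44 mm to the plate's open edge at x = 80 mm. Parked, the shank is in the slot and the knob's shoulder rests on the plate.
- jar: Bystander: jar 60 mm in diameter, 110 mm tall, orange cap. Origin under its middle.
- tip_box: Bystander: blue pipette tip box 85 x 125 x 80 mm. Origin under its middle.
- tube_rack: Bystander: green tube rack 60 x 160 x 59 mm. Origin under its middle.

How it is judged:
On the way, in this order (a step that is already met when the one before it is completed fails the run):
1. the pin is parked in the side notch, upright, its knob's shoulder on the plate, and let go (x of pin in the frame of notch between -0.014 and 0.014 m and y of pin in the frame of notch between -0.005 and 0.005 m and z of pin in the frame of notch between -0.004 and 0.004 m and angle between pin's own z axis and vertical below 0.2 rad and contact force between the fingers and pin below 0.1 N), for 0.2 s.
2. the rotor is turned by hand: it turns while the fingers touch it (contact force between the fingers and rotor above 0.5 N and (velocity of joint rotor above 0.1 rad/s or velocity of joint rotor below -0.1 rad/s)), for 0.1 s.
At the end, for the whole second after the job is handed in: Hidden weight within 12 degrees of straight below the axle; rotor still, gripped with over 2 N; pin parked and let go: within 14 mm of the notch middle along it, 5 mm across, shoulder within 4 mm of the plate top, upright within 0.2 rad; jar, tip box, rack moved under 20 mm (all of step 1 and angle between slug's own z axis and vertical above 2.9316 rad and contact force between the fingers and rotor above 2 N and velocity of joint rotor between -0.05 and 0.05 rad/s); the arm keeps its last pose, push and grip.
It fails at once if the jar is moved by more than 20 mm or tipped (distance of jar from where it was at the start of the episode above 0.02 m or angle between jar's own z axis and vertical above 0.3 rad).
It fails at once if the tip box is moved by more than 20 mm or tipped (distance of tip_box from where it was at the start of the episode above 0.02 m or angle between tip_box's own z axis and vertical above 0.3 rad).
It fails at once if the tube rack is moved by more than 20 mm or tipped (distance of tube_rack from where it was at the start of the episode above 0.02 m or angle between tube_rack's own z axis and vertical above 0.3 rad).
It also fails if it takes over 58 s, if anything falls off the work surface, if the arm or the gripper's body presses on something with over 40 N, if the wrist force passes 120 N, or if a joint passes its speed limit or range.

## Robot

A 6-joint arm with a two-finger parallel gripper is mounted at the origin on the work surface. World frame = base frame: x ahead of the robot, y to its left, z up, the work surface at z = 0. Lengths are in m, angles in rad, forces in N, time in s.
With the tool pointing down it reaches from about 0.375 to 0.9 m from the base axis. Payload 3.1 kg.
Tool frame: the origin (TCP) lies on the centre line of the jaws, within the pads' length; the fingertips stand 25 mm ahead of it and the grasp point (between the pads) lies 6 mm ahead of it (manip.tip_extent is the distance from the TCP to the fingertips, in m); z points along the fingers, y is the line along which they close (so a half turn about z gives the same grasp; the last joint's range is limited). The gripper opens to 85 mm and grips with 20 to 120 N. Pads are 22 mm wide; open, the fingers measure 114 mm over their backs; the gripper's body (76 mm by 85 mm) begins 54 mm behind the grasp point. The pads swing forward as they close: fully open they stand 13 mm farther back than shut.
Start: joints at [1.139, 0.527, 1.433, -0, 1.181, -0.178], TCP at [0.156, 0.605, 0.256] pointing down, gripper open.
Joint ranges: [-3.08, 3.08], [-0.75, 2.2], [0.22, 2.44], [-1.43, 4.57], [0, 2.65], [-2.85, 2.85]. Speed limits (rad/s): [2.79, 2.79, 3.14, 3.14, 3.14, 3.14].

## Interface

Orientations are given as a unit quaternion [x, y, z, w].
In Python, from station import readout, imaging, order, manip gives the robot as it stands.
- The arm moves only by the tool move_arm, never from a script. Its argument "rows" is a list of rows, each a list of 7 numbers: the turn, a rotation vector about the tool's x, y, z in degrees, then the shift along the tool's x, y, z in mm, then the closure, from 0 (fully open) to 1 (shut). A call has 1 to 12 rows; each row is the pose to reach, as a shift and turn from the pose commanded when the call began, along the tool's axes at that moment; what a row does not reach only later rows make up. A row lasts 1/12 s, in which the tool goes at most 41.7 mm and 7.16 degrees, less where a joint would pass 70% of its speed; a pose out of reach is approached as far as the arm can. A call with a gripper value outside its range is refused whole. The fingers move at their own pace and stop on an object; "squeeze" is the grip in N (left out, the last holds). Time passes only in rows, so rows that repeat a pose let the fingers close. It gives the time, the measured TCP pose, the force, the opening and the grip force at its end, in the units of the state.
- readout.sense(): the state, without advancing time (a new reading comes with each control period).
- imaging.snapshot(name): name is "scene" or "top" or "wrist"; returns a dict with "img" (420x560x3 uint8, red, green, blue), "z_map" (420x560 float32, m along the optical axis (not along the pixel's ray), 0 where there is no reading), "fovy" (degrees; the focal length in pixels is half the picture's height over the tangent of half this angle, whatever the lens; pixels are square), "cx", "cy" (the principal point, pixels), "rvec" (rotation vector, rad) and "tvec" (3), from world to camera coordinates, as OpenCV has them. Camera axes: x right, y down, z forward; pixel columns grow to the right and rows downward; lengths in m; the calibration is good to about 2 mm. A picture is of the moment at which its call begins.
- order.sign_off(): hands the job in; it is judged then, once.
The state is a dict: "t": time; "q": joint angles; "qd": joint speeds; "tau": joint torques, N m; "tcp_pos": TCP position; "tool_rot": TCP orientation; "force": force on the tool from outside, world axes, zero at the start; "ft_torque": the same for the moment, N m; "finger_gap": opening from 0.0 (shut) to 1.0 (fully open); "gripper_force": force on a finger pad.
Only numpy, scipy, OpenCV 4.12 (cv2) and the standard library are available. Lean on these libraries where they do the work, as an engineer would, in place of code of your own. Each camera call takes 0.05 s, during which the arm holds its last target. There are 200 camera calls.

## Working session

There is one attempt and no reset: what is moved stays moved. The work goes in short steps, Python scripts to look and compute and a tool call to move; the robot and the scene stay as the last step left them, time stands still between calls to the robot, and variables do not carry over. Pictures are saved under pics/ and viewed, at most 10 in all, crops included, and the job is handed in when it is done.

Besides the shell and the picture viewer there is one more tool, called after ">>>" as name(argument=value, ...), one argument or row to a line, values as JSON. move_arm: Moves the arm, as the interface text tells. Its arguments: {"type":"object","properties":{"rows":{"type":"array"},"squeeze":{"type":"number"}},"required":["rows"]}

```bash
ls; mkdir -p pics
cat > h.py <<'E'
import numpy as np, cv2
from scipy.spatial.transform import Rotation as R
from station import readout, imaging, order, manip
def snap(n,save=None):
    s=imaging.snapshot(n)
    if save: cv2.imwrite(f'pics/{save}.png',s['img'][:,:,::-1])
    s['f']=s['img'].shape[0]/2/np.tan(np.radians(s['fovy'])/2)
    s['Rm']=cv2.Rodrigues(np.array(s['rvec'],float))[0]; s['tvec']=np.array(s['tvec'],float).ravel(); return s
def cloud(s):
    h,w=s['z_map'].shape; v,u=np.mgrid[:h,:w]; z=s['z_map']
    c=np.stack([(u-s['cx'])/s['f']*z,(v-s['cy'])/s['f']*z,z],-1)
    return (c-s['tvec'])@s['Rm']
def ray(s,u,v,h):
    d=s['Rm'].T@np.array([(u-s['cx'])/s['f'],(v-s['cy'])/s['f'],1]); o=-s['Rm'].T@s['tvec']
    return o+d*(h-o[2])/d[2]
def proj(s,p):
    c=np.atleast_2d(p)@s['Rm'].T+s['tvec']; return c[:,:2]/c[:,2:]*s['f']+[s['cx'],s['cy']]
E
python3 - <<'E'
from h import *
a=snap('top','top0');b=snap('scene','scene0')
cv2.imwrite('pics/both.png',cv2.resize(np.hstack([a['img'],b['img']])[:,:,::-1],(800,300)))
for s in(a,b):print(-s['Rm'].T@s['tvec'],s['f'],s['cx'],s['cy'])
print(readout.sense())
for s in (a,b):
    P=cloud(s);hs=cv2.cvtColor(s['img'],cv2.COLOR_RGB2HSV)
    red=((hs[...,0]<8)|(hs[...,0]>172))&(hs[...,1]>130)&(hs[...,2]>60)
    n,l,st,c=cv2.connectedComponentsWithStats(red.astype(np.uint8))
    for i in range(1,n):
        if st[i,4]>15: print('red',st[i],c[i],np.median(P[l==i],0))
    bl=(hs[...,0]>95)&(hs[...,0]<130)&(hs[...,1]>100)
    n,l,st,c=cv2.connectedComponentsWithStats(bl.astype(np.uint8))
    for i in range(1,n):
        if st[i,4]>100: print('blue',st[i],c[i],np.median(P[l==i],0))
E
```

```text
pics
[ 0.31566788 -0.04007033  1.4470436 ] 484.99866731840797 278.1514963162979 208.0200233077808
[1.53164266 0.06676702 0.75221205] 509.0614582659774 278.21243170780025 205.61657455562562
{'t': 0.1, 'q': array([ 1.13950655e+00,  5.28373205e-01,  1.43377020e+00,  1.16298881e-05,
        1.18137949e+00, -1.78473377e-01]), 'qd': array([ 6.30955809e-04, -8.51972364e-04, -2.12492893e-03,  1.40492110e-03,
        2.91358513e-05, -5.25049434e-04]), 'tau': array([-2.90144490e-04, -4.43305135e+01, -1.78585571e+01, -2.58844548e-04,
        3.87130727e-03, -9.38237008e-06]), 'tcp_pos': array([0.15603575, 0.60460328, 0.25543267]), 'tool_rot': array([ 1.26073960e-01,  9.92020375e-01, -9.19001225e-04, -2.94840753e-04]), 'force': array([-0.62619446,  0.63930913, -0.39941985]), 'ft_torque': array([-0.04802831, -0.0035635 ,  0.03786649]), 'gripper_force': 0.0, 'finger_gap': 1.0004376495437985}
red [228 208   6   8  40] [230.5 211.8] [0.49338096 0.08438746 0.20374669]
blue [ 505   94   55   94 4451] [532.8382386  139.12603909] [ 0.7272397  -0.82636817  0.0023462 ]
blue [383 176  38  38 149] [399.1342
[... 380 characters left out ...]
0.89368104] [-0.52369877 -0.62796601  0.24749152]
blue [ 201   48   67   35 2078] [234.36333013  65.39942252] [-0.52418807 -0.33912085  0.16271665]
blue [  65   70   69   28 1325] [101.15396226  84.60528302] [-0.52171376 -0.91700041  0.05261654]
blue [ 31  94  40   5 159] [51.50314465 96.32704403] [-0.24637055 -0.99121397  0.09134712]
blue [298 179  48  22 713] [320.3141655  190.23281907] [0.49042928 0.05498652 0.1706178 ]
blue [  87  235   62   34 1012] [119.34881423 251.30335968] [ 0.59840455 -0.3929356   0.02886692]
blue [317 235  18  14 128] [325.796875 240.328125] [0.60866164 0.08009783 0.11310871]
blue [445 277  12  27 161] [450.14906832 290.01863354] [0.67204214 0.34413595 0.05514507]
```

View pics/both.png

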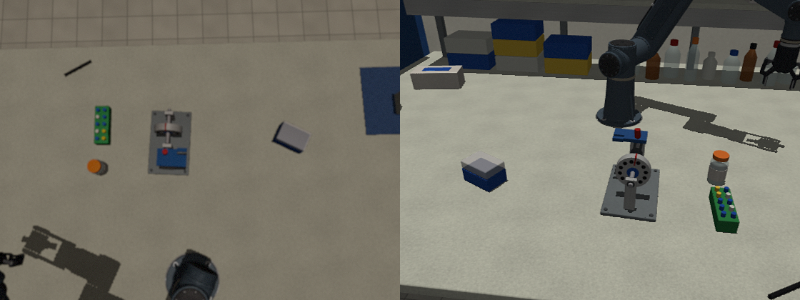

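The combined picture (top left, scene right) shows the stand ahead of the robot, with the blue plate near it at top px ~(240,221), the red knob at (230,212) and the rotor at (239,180). The jar and rack are to the left and the tip box to the right.

```bash
cat > m.py <<'E'
from h import *
a=snap('top');P=cloud(a);hs=cv2.cvtColor(a['img'],cv2.COLOR_RGB2HSV)
bl=((hs[...,0]>95)&(hs[...,0]<130)&(hs[...,1]>100)&(P[...,2]>.15)&(P[...,2]<.185)).astype(np.uint8)
bl[:,:200]=0;bl[:,280:]=0
red=((hs[...,0]<8)|(hs[...,0]>172))&(hs[...,1]>130)
bl|=red.astype(np.uint8)*(P[...,2]>.17)
ys,xs=np.nonzero(bl);pts=np.array([ray(a,u,v,.172)[:2] for u,v in zip(xs,ys)],np.float32)
r=cv2.minAreaRect(pts*1000);print(r,cv2.boxPoints(r))
ys,xs=np.nonzero(red&(P[...,2]>.19));print('knob',ray(a,xs.mean(),ys.mean(),.202))
# base: points 5..20mm high
m=(abs(P[...,2]-.012)<.006)&(np.hypot(P[...,0]-.58,P[...,1]-.08)<.2)&(hs[...,1]<60)
m=cv2.morphologyEx(m.astype(np.uint8),cv2.MORPH_OPEN,np.ones((3,3)))
n,l,st,c=cv2.connectedComponentsWithStats(m);i=1+st[1:,4].argmax();print(st[i])
ys,xs=np.nonzero(l==i);pts=np.array([ray(a,u,v,.012)[:2] for u,v in zip(xs,ys)],np.float32)
r=cv2.minAreaRect(pts*1000);print(r,cv2.boxPoints(r))
# rotor: points above .13 near axle, not blue
m=(P[...,2]>.14)&(np.hypot(P[...,0]-.6,P[...,1]-.08)<.08)&(P[...,0]>.53)
q=P[m];print('rotor',len(q),cv2.minAreaRect((q[:,:2]*1000).astype(np.float32)),q[:,2].max())
g=P[(P[...,2]>.03)&(P[...,0]>.35)&(P[...,0]<.8)&(P[...,1]>.15)&(P[...,1]<.4)];print('left things',g.min(0),g.max(0))
E
python3 m.py
```

```text
((216.22958374023438, 331.5540771484375), (493.5569763183594, 743.839599609375), 10.76097583770752) [[-95.651215 650.857   ]
 [ 43.232758 -79.90195 ]
 [528.11035   12.25116 ]
 [389.2264   743.01013 ]]
knob [0.31356988 0.19140985 0.202     ]
[ 207  155   52   91 1320]
((558.5222778320312, 89.78598022460938), (150.831787109375, 270.03179931640625), 86.17367553710938) [[418.77466   23.548119]
 [688.2045     5.528267]
 [698.2699   156.02383 ]
 [428.84003  174.0437  ]]
rotor 359 ((592.4761962890625, 77.91790771484375), (92.32413482666016, 27.11871910095215), 85.31005096435547) 0.17371770232040162
left things [0.42634217 0.32753829 0.03011571] [0.7141135  0.3943696  0.12006593]
```

>>> move_arm(
  rows=[
    [0,0,79,-458,-420,-110,0],
    [0,0,79,-458,-420,-110,0],
    [0,0,79,-458,-420,-110,0],
    [0,0,79,-458,-420,-110,0],
    [0,0,79,-458,-420,-110,0],
    [0,0,79,-458,-420,-110,0],
    [0,0,79,-458,-420,-110,0],
    [0,0,79,-458,-420,-110,0],
    [0,0,79,-458,-420,-110,0],
    [0,0,79,-458,-420,-110,0],
    [0,0,79,-458,-420,-110,0],
    [0,0,79,-458,-420,-110,0],
  ],
)

```text
t: 1.15
tcp_pos: [0.4248, 0.1903, 0.3438]
tool_rot: [0.73, 0.684, -0.0, -0.0]
force: [0.4, 0.8, -0.4]
finger_gap: 1.002
gripper_force: 0.0
```

>>> move_arm(
  rows=[
    [0,0,0,-101,77,-15,0],
    [0,0,0,-101,77,-15,0],
    [0,0,0,-101,77,-15,0],
    [0,0,0,-101,77,-15,0],
    [0,0,0,-101,77,-15,0],
  ],
)

```text
t: 1.57
tcp_pos: [0.4964, 0.0846, 0.3583]
tool_rot: [0.73, 0.684, 0.0, 0.0]
force: [-0.2, 0.2, -0.5]
finger_gap: 1.002
gripper_force: 0.0
```

Run:
```python
from h import *
s=snap('wrist','w0');o=-s['Rm'].T@s['tvec'];st=readout.sense()
print(st['tcp_pos'],st['tool_rot'],st['q'],'cam',o,s['Rm'][2])
P=cloud(s);hs=cv2.cvtColor(s['img'],cv2.COLOR_RGB2HSV)
for nm,m in(('red',((hs[...,0]<8)|(hs[...,0]>172))&(hs[...,1]>130)),('blue',(hs[...,0]>95)&(hs[...,0]<130)&(hs[...,1]>100))):
    n,l,t,c=cv2.connectedComponentsWithStats(m.astype(np.uint8))
    for i in range(1,n):
        if t[i,4]>80: print(nm,t[i],c[i],np.median(P[l==i],0))
```

```text
[0.49494843 0.08606564 0.35796522] [ 7.29093512e-01  6.84413568e-01 -3.46876214e-04 -7.73262830e-04] [-5.09394049e-02  2.46499590e-01  1.59520872e+00  5.93652265e-04
  1.30147987e+00  1.20997058e-02] cam [0.50104703 0.16500191 0.47566973] [-0.02012077 -0.30760625 -0.95130098]
red [272 183  20  27 412] [281.33980583 196.26699029] [0.49397645 0.08937518 0.20178473]
red [356 182  30   5  91] [370.14285714 184.74725275] [0.59037669 0.08505866 0.16469563]
blue [ 235  161   64   97 4750] [263.64       207.81852632] [0.47096517 0.06675612 0.17173591]
blue [347 165   7  29 110] [350.53636364 179.20909091] [0.58013984 0.08319296 0.11771266]
```

View pics/w0.png

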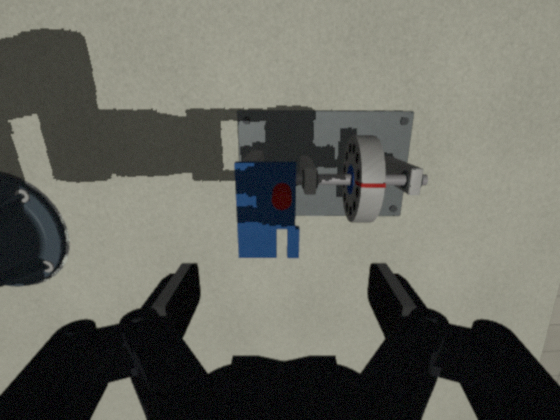

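The wrist view shows the blue plate at px (235–300, 161–258), the knob at (281,196), the notch opening downward at (282,240), and the rotor's red line at (370,185).

Run:
```python
from h import *
s=snap('wrist');P=cloud(s);hs=cv2.cvtColor(s['img'],cv2.COLOR_RGB2HSV)
red=((hs[...,0]<8)|(hs[...,0]>172))&(hs[...,1]>130)
bl=(hs[...,0]>95)&(hs[...,0]<130)&(hs[...,1]>100)
bl[:,310:]=0; bl&=P[...,2]>.165
U,V=np.meshgrid(np.arange(560),np.arange(420))
def W(m,h): return np.array([ray(s,u,v,h)[:2]*1000 for u,v in zip(U[m],V[m])],np.float32)
p=W(bl,.172);r=cv2.minAreaRect(p);print('plate',r)
for th in(-3,-4,-5,-6):
    ey=np.array([np.cos(np.radians(th)),np.sin(np.radians(th))]);ex=np.array([ey[1],-ey[0]])
    a,b=p@ex,p@ey;print(th,'x',np.percentile(a,[.3,99.7]),'y',np.percentile(b,[.3,99.7]))
# knob from depth at top
m=red&(P[...,2]>.195)&(U<320);k=P[m];print('knobtop',len(k),k.mean(0)*1000,W(m,.202).mean(0))
# rotor points
m=(P[...,2]>.15)&(P[...,0]>.55)&(U>320);q=(P[m][:,:2]*1000).astype(np.float32);print('rotor',cv2.minAreaRect(q),P[m][:,2].max())
m=red&(U>340);print('line',np.median(P[m],0)*1000)
# notch: non-blue in rows 228..256
for v in (232,238,244,250):
    row=np.nonzero(~bl[v,262:298])[0]+262; 
    if len(row): print('notch',v,row.min(),row.max(),ray(s,row.min()-.5,v,.172)[:2]*1000,ray(s,row.max()+.5,v,.172)[:2]*1000)
c=np.nonzero(~bl[205:258,282])[0]+205;print(c.min(),ray(s,282,c.min()-.5,.172)*1000)
```

```text
plate ((300.9591064453125, -52.54096984863281), (365.5846862792969, 439.4952697753906), 86.4507064819336)
-3 x [-143.64637225  219.55771272] y [ 94.06075684 518.13138499]
-4 x [-151.73946762  213.55125222] y [ 97.34751541 520.75508715]
-5 x [-160.24676379  210.16004601] y [100.60462097 523.54655443]
-6 x [-168.36491586  207.32278736] y [103.8310814  526.00215542]
knobtop 893 [471.75280625  95.57521194 336.29495982] [390.86127 -46.72492]
rotor ((578.228515625, 81.69585418701172), (77.41712951660156, 57.703330993652344), 87.39783477783203) 0.4270715427283627
line [553.52991662  94.296217   402.65566353]
notch 232 277 288 [483.24100082  41.55379088] [496.69236203  40.70004281]
notch 238 277 288 [482.7181971  34.2506669] [496.26218453  33.39153682]
notch 244 277 288 [482.18814569  26.84629882] [495.82604383  25.98171904]
notch 250 277 288 [481.65069482  19.33856663] [495.38381508  18.46846816]
205 [491.52653945  73.40715452 172.        ]
```

Run:
```python
from h import *
s=snap('wrist');P=cloud(s);hs=cv2.cvtColor(s['img'],cv2.COLOR_RGB2HSV)
U,V=np.meshgrid(np.arange(560),np.arange(420))
red=((hs[...,0]<8)|(hs[...,0]>172))&(hs[...,1]>130)
roi=(U>225)&(U<305)&(V>150)&(V<262)
bl=(hs[...,0]>95)&(hs[...,0]<130)&(hs[...,1]>100)&roi&(abs(P[...,2]-.172)<.008)
def W(m,h): return np.array([ray(s,u,v,h)[:2]*1000 for u,v in zip(U[m],V[m])],np.float32)
p=W(bl,.172);print('plate',cv2.minAreaRect(p))
for th in(-3.5,-4,-4.5):
    ey=np.array([np.cos(np.radians(th)),np.sin(np.radians(th))]);ex=np.array([ey[1],-ey[0]])
    X=np.percentile(p@ex,[.3,99.7]);Y=np.percentile(p@ey,[.3,99.7])
    o=ex*(X.mean()-25)+ey*(Y.mean()+115);print(th,np.diff(X),np.diff(Y),'origin',o,'bore',o-100*ey,'notch',o-100*ey+58*ex)
m=red&roi&(abs(P[...,2]-.202)<.004);print('knob',m.sum(),cv2.minEnclosingCircle(W(m,.202)),W(m,.202).mean(0))
m=(P[...,2]>.145)&(P[...,2]<.18)&(U>325)&(U<400)&(V<235);q=(P[m][:,:2]*1000).astype(np.float32);print('rotor',cv2.minAreaRect(q),P[m][:,2].max())
m=red&(U>340)&(U<400)&(V<235);print('line',np.median(P[m],0)*1000)
```

```text
plate ((476.9571533203125, 64.47200012207031), (110.17610931396484, 67.88248443603516), 86.020263671875)
-3.5 [108.93404567] [67.11236854] origin [593.03091652  82.88752403] bore [493.21743667  88.99237799] notch [489.67662138  31.10055968]
-4 [109.08335486] [67.23438158] origin [593.34782765  81.78058659] bore [493.59142262  88.75623396] notch [489.54554714  30.89751905]
-4.5 [109.23439739] [67.53899311] origin [593.56107576  80.6818666 ] bore [493.86934239  88.52777618] notch [489.31871484  30.70657082]
knob 296 ((493.8048095703125, 86.26163482666016), 9.899633407592773) [493.66196  86.28988]
rotor ((593.0113525390625, 80.29548645019531), (84.66567993164062, 27.109825134277344), 85.73619842529297) 0.16653750679239662
line [590.81068512  85.03634561 164.72552262]
```

>>> move_arm(
  rows=[
    [0,0,0.4,1,-1,40,0.3],
    [0,0,0.4,1,-1,80,0.3],
    [0,0,0.4,1,-1,110,0.3],
    [0,0,0.4,1,-1,135,0.3],
    [0,0,0.4,1,-1,150,0.3],
    [0,0,0.4,1,-1,155,0.3],
    [0,0,0.4,1,-1,155,0.3],
  ],
)

```text
t: 2.3
tcp_pos: [0.4925, 0.0892, 0.2023]
tool_rot: [0.73, 0.684, -0.001, -0.001]
force: [-0.6, -0.1, 0.8]
finger_gap: 0.697
gripper_force: 0.0
```

Run:
```python
from h import *
s=snap('wrist','w1');st=readout.sense();print(st['tcp_pos'],st['tool_rot'])
P=cloud(s);hs=cv2.cvtColor(s['img'],cv2.COLOR_RGB2HSV)
red=((hs[...,0]<8)|(hs[...,0]>172))&(hs[...,1]>130)&(abs(P[...,2]-.202)<.004)&(P[...,0]<.55)
V,U=np.nonzero(red);p=np.array([ray(s,u,v,.202)[:2]*1000 for u,v in zip(U,V)],np.float32);print(len(p),cv2.minEnclosingCircle(p))
```

```text
[0.49359928 0.08888477 0.20349506] [ 7.29994647e-01  6.83452722e-01 -2.67442669e-04 -3.46282943e-04]
1249 ((504.10357666015625, 88.34095764160156), 20.168203353881836)
```

View pics/w1.png

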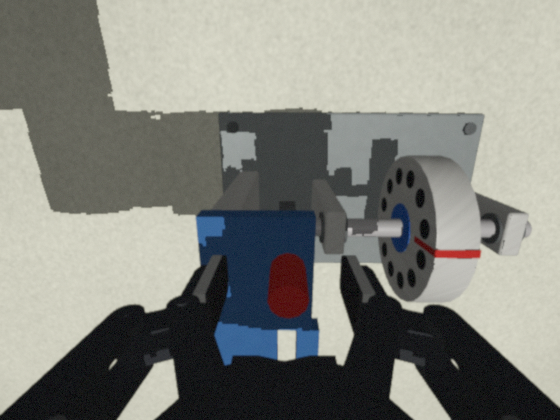

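The knob (px 268–308, 253–318) sits between the open fingers, so I'm gripping it and lifting.

>>> move_arm(
  rows=[
    [0,0,0,0,0,0,1],
    [0,0,0,0,0,0,1],
    [0,0,0,0,0,0,1],
    [0,0,0,0,0,0,1],
    [0,0,0,0,0,0,1],
    [0,0,0,0,0,0,1],
    [0,0,0,0,0,0,1],
  ],
  squeeze=30,
)

```text
t: 2.93
tcp_pos: [0.4949, 0.0878, 0.2046]
tool_rot: [0.731, 0.683, 0.001, 0.001]
force: [-2.0, 0.8, 6.4]
finger_gap: 0.218
gripper_force: 29.5
```

>>> move_arm(
  rows=[
    [0,0,0,0,0,-6,1],
    [0,0,0,0,0,-16,1],
    [0,0,0,0,0,-28,1],
    [0,0,0,0,0,-40,1],
    [0,0,0,0,0,-50,1],
    [0,0,0,0,0,-55,1],
    [0,0,0,0,0,-55,1],
  ],
)

```text
t: 3.52
tcp_pos: [0.4947, 0.0876, 0.2597]
tool_rot: [0.731, 0.683, 0.001, 0.001]
force: [-0.2, 0.2, -0.0]
finger_gap: 0.224
gripper_force: 30.3
```

Run:
```python
from h import *
s=snap('wrist','w2');st=readout.sense();print(st['tcp_pos'],st['tool_rot'],st['finger_gap'])
P=cloud(s);hs=cv2.cvtColor(s['img'],cv2.COLOR_RGB2HSV)
red=((hs[...,0]<8)|(hs[...,0]>172))&(hs[...,1]>130)&(P[...,0]<.55)&(P[...,0]>.44)
print(np.nonzero(red)[0].min(),P[red].mean(0),P[red].min(0),P[red].max(0))
```

```text
[0.49425051 0.08768501 0.25887824] [7.30695744e-01 6.82703091e-01 3.11186149e-04 3.50615162e-04] 0.22348646420580234
167 [0.49432119 0.09058612 0.25421608] [0.44102448 0.07538605 0.22918083] [0.54929819 0.16806106 0.37700703]
```

View pics/w2.png

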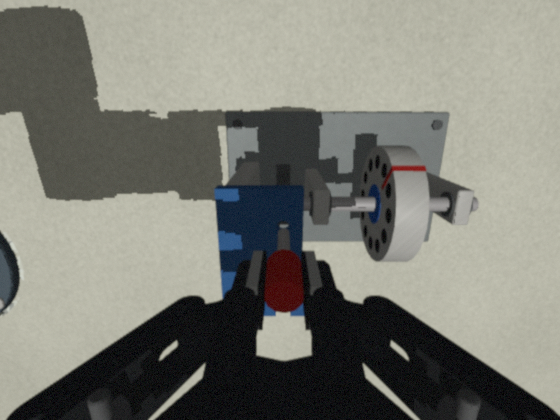

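The pin is out and upright in the jaws, with its shank at px (284,240). The rotor has started to roll, its red line now at (405,168).

>>> move_arm(
  rows=[
    [0,0,0,-12,0,0,1],
    [0,0,0,-28,0,0,1],
    [0,0,0,-44,0,0,1],
    [0,0,0,-54,0,0,1],
    [0,0,0,-58,0,0,1],
    [0,0,0,-58,0,0,1],
    [0,0,0,-58,0,0,1],
  ],
)

```text
t: 4.15
tcp_pos: [0.4901, 0.0298, 0.2582]
tool_rot: [0.731, 0.682, -0.0, -0.0]
force: [-0.4, 0.4, 0.5]
finger_gap: 0.221
gripper_force: 30.3
```

Run:
```python
from h import *
t=[]
for i in range(3):
    s=snap('wrist','w3');st=readout.sense();t.append(st['tcp_pos'])
print(np.mean(t,0),st['tool_rot'])
P=cloud(s)
# shank: points between plate and knob near tool axis
m=(P[...,2]>.18)&(P[...,2]<.222)&(abs(P[...,1]-.03)<.02)&(abs(P[...,0]-.49)<.012)
print('shank',m.sum(),P[m].mean(0),np.median(P[m],0))
# rotor
hs=cv2.cvtColor(s['img'],cv2.COLOR_RGB2HSV)
bl=(hs[...,0]>95)&(hs[...,0]<130)&(hs[...,1]>90)&(abs(P[...,2]-.172)<.01)
V,U=np.nonzero(bl);W=np.array([ray(s,u,v,.172)[:2]*1000 for u,v in zip(U,V)],np.float32)
print(len(W),cv2.minAreaRect(W))
# slot edges
sel=W[(W[:,1]<25+15)];
for y in range(10,50,4):
    w=np.sort(W[abs(W[:,1]-y)<1.5][:,0]);
    if len(w)>3: d=np.diff(w);i=d.argmax();print(y,w[0],w[-1],'gap',w[i],w[i+1])
cv2.imwrite('pics/w3c.png',cv2.resize(s['img'][130:400,180:460,::-1],(700,600)))
```

```text
[0.49013542 0.03024994 0.25833031] [ 7.30435362e-01  6.82981813e-01  1.88460236e-05 -1.57178856e-04]
shank 245 [0.48956363 0.03484841 0.20410888] [0.4895207  0.03488581 0.20468203]
12739 ((476.44696044921875, 64.09595489501953), (109.0103759765625, 68.38981628417969), 86.64205932617188)
10 450.5753 507.0047 gap 480.01068 495.4444
14 439.89447 507.18338 gap 481.8757 495.54306
18 439.81125 507.36 gap 482.19855 495.7877
22 440.15115 508.28882 gap 482.45413 496.02954
26 439.95462 508.4236 gap 482.77036 496.26862
30 440.51385 508.59042 gap 483.083 496.50497
34 441.06674 508.75534 gap 483.39212 496.73868
38 441.6134 508.9508 gap 483.69775 497.01566
42 441.5213 509.11172 gap 484.06003 497.24365
46 441.9517 505.51733 gap 504.12897 504.7857
```

View pics/w3c.png

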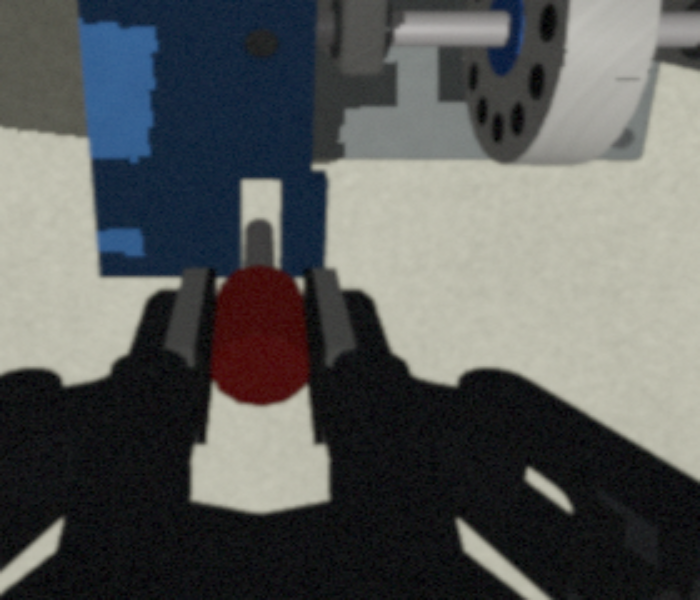

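The shank sits centred over the notch (about 489.6 against 489.8 mm), so I'm lowering the pin.

>>> move_arm(
  rows=[
    [0,0,0,0,0,12,1],
    [0,0,0,0,0,26,1],
    [0,0,0,0,0,40,1],
    [0,0,0,0,0,49,1],
    [0,0,0,0,0,53,1],
    [0,0,0,0,0,54,1],
    [0,0,0,0,0,54,1],
  ],
)

```text
t: 4.88
tcp_pos: [0.49, 0.0303, 0.2046]
tool_rot: [0.73, 0.683, -0.0, -0.0]
force: [-0.1, 0.4, 1.0]
finger_gap: 0.219
gripper_force: 30.4
```

>>> move_arm(
  rows=[
    [0,0,0,0,0,0,0.6],
    [0,0,0,0,0,0,0.5],
    [0,0,0,0,0,0,0.5],
    [0,0,0,0,0,0,0.5],
  ],
)

```text
t: 5.22
tcp_pos: [0.4905, 0.0298, 0.2047]
tool_rot: [0.731, 0.683, 0.0, 0.0]
force: [-1.1, 0.3, -0.2]
finger_gap: 0.497
gripper_force: 0.0
```

Run:
```python
from h import *
s=snap('wrist');st=readout.sense();print(st['tcp_pos'],st['finger_gap'],st['gripper_force'])
P=cloud(s);hs=cv2.cvtColor(s['img'],cv2.COLOR_RGB2HSV)
red=((hs[...,0]<8)|(hs[...,0]>172))&(hs[...,1]>130)&(abs(P[...,0]-.49)<.02)&(abs(P[...,1]-.03)<.03)
Z=P[red];print(len(Z),Z.mean(0),np.percentile(Z,[2,98],axis=0))
```

```text
[0.49046531 0.02981986 0.20465025] 0.499394970083744 0.0
1897 [0.48970949 0.03390587 0.19604361] [[0.48098211 0.02267979 0.17627056]
 [0.49835071 0.03972749 0.20272589]]
```

>>> move_arm(
  rows=[
    [0,0,0,0,0,-25,0.4],
    [0,0,0,0,0,-60,0.4],
    [0,0,0,0,0,-100,0.4],
    [0,0,0,25,15,-120,0.4],
    [0,0,0,58,30,-120,0.4],
    [0,0,0,58,30,-120,0.4],
  ],
)

```text
t: 5.77
tcp_pos: [0.5276, 0.0893, 0.327]
tool_rot: [0.73, 0.684, 0.004, 0.002]
force: [0.7, -0.3, 0.6]
finger_gap: 0.599
gripper_force: 0.0
```

Run:
```python
from h import *
w=snap('wrist','w4');s=snap('scene','s4');print(readout.sense()['tcp_pos'])
O=np.array([.5933,.0808,.110]);th=np.radians(-4);ey=np.array([np.cos(th),np.sin(th),0]);ex=np.array([ey[1],-ey[0],0])
print(proj(w,O-.013*ey),proj(s,O+.013*ey))
a,b=proj(w,O-.013*ey)[0].astype(int);c,d=proj(s,O+.013*ey)[0].astype(int)
A=w['img'][max(b-80,0):b+80,a-80:a+80,::-1];B=s['img'][d-30:d+30,c-30:c+30,::-1]
cv2.imwrite('pics/r4.png',np.hstack([cv2.resize(A,(400,400)),cv2.resize(B,(400,400))]))
```

```text
[0.52406942 0.08655189 0.3244333 ]
[[327.36656031 190.09162359]] [[326.57647021 240.58030866]]
```

View pics/r4.png

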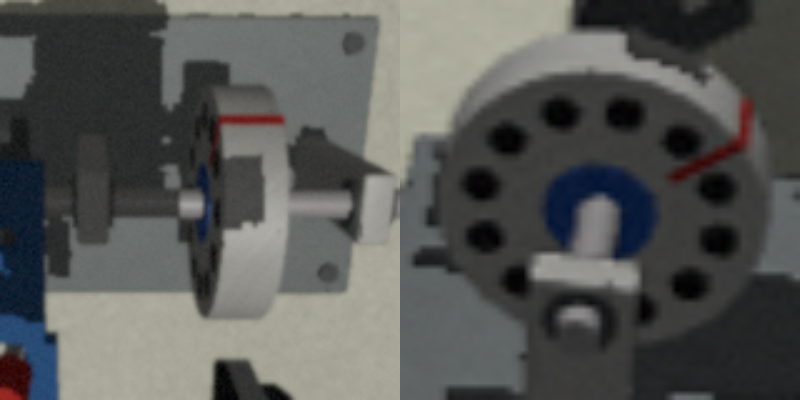

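The wrist crop (left) shows the rotor's rim. In the scene crop (right) the red line sits to the right of vertical on the far face, near (705,160), so the rotor has rolled about -60°.

```bash
cat > rot.py <<'E'
from h import *
O=np.array([.5933,.0808,.110]);th=np.radians(-4);ey=np.array([np.cos(th),np.sin(th),0]);ex=np.array([ey[1],-ey[0],0])
def angle(cam):
    s=snap(cam,'tmp_'+cam);hs=cv2.cvtColor(s['img'],cv2.COLOR_RGB2HSV);P=cloud(s)
    d=P-O;X,Y,Z=d@ex,d@ey,d[...,2]
    red=((hs[...,0]<8)|(hs[...,0]>172))&(hs[...,1]>110)&(np.hypot(X,Z)<.065)&(abs(Y)<.022)
    V,U=np.nonzero(red);rr=[]
    side=.013 if cam=='scene' else -.013
    o=-s['Rm'].T@s['tvec']
    for u,v in zip(U,V):
        r=s['Rm'].T@np.array([(u-s['cx'])/s['f'],(v-s['cy'])/s['f'],1])
        q=o+r*(((O+side*ey-o)@ey)/(r@ey))-O; rr.append((q@ex,q[2]))
    rr=np.array(rr).reshape(-1,2);f=rr[np.hypot(*rr.T)<.054]
    rim=red&(np.hypot(X,Z)>.05)&(abs(Y)<.011)
    g=lambda a,b:np.degrees(np.arctan2(np.mean(a),np.mean(b))) if len(a) else None
    # endpoint method along face line
    print(cam,'face n',len(f),'ang',g(f[:,0],f[:,1]),'r',np.round(np.hypot(*f.T)[[0,-1]],3) if len(f) else '', 'rim n',rim.sum(),g(X[rim],Z[rim]))
def go(alpha,radius,dy=0):
    a=np.radians(alpha);st=readout.sense();T=R.from_quat(st['tool_rot'])
    up=np.array([0,0,1.]);rad=np.cos(a)*up+np.sin(a)*ex
    z=-rad;y=ey;x=np.cross(y,z);G=R.from_matrix(np.stack([x,y,z],1))
    p=O+radius*rad+dy*ey
    print(alpha,radius,'turn',(T.inv()*G).as_rotvec(degrees=True).round(1),'shift',(T.inv().apply(p-st['tcp_pos'])*1000).round(1))
E
python3 - <<'E'
from rot import *
for i in range(3): angle('scene')
angle('wrist');print(readout.sense()['t'])
go(0,.16);go(38,.115);go(40,.12)
E
```

```text
scene face n 28 ang -46.849518288425884 r [0.037 0.043] rim n 7 -51.6194380198748
scene face n 26 ang -53.89418582255612 r [0.037 0.047] rim n 8 -51.32534286036648
scene face n 25 ang -54.11453140306743 r [0.054 0.047] rim n 8 -51.66367990995559
wrist face n 34 ang -51.76262879417478 r [0.054 0.04 ] rim n 71 -51.69215166305603
6.0667
0 0.16 turn [-0.1  0.   0.1] shift [ 0.6 70.3 53.6]
38 0.115 turn [-0.1 38.   0. ] shift [-70.2  70.4 123. ]
40 0.12 turn [-0.1 40.   0. ] shift [-76.5  70.3 121.7]
```

>>> move_arm(
  rows=[
    [0,7,0,-12,35,0,0.4],
    [0,13,0,-24,70,20,0.4],
    [0,20,0,-38,70,45,0.4],
    [0,27,0,-52,70,75,0.4],
    [0,34,0,-66,70,105,0.4],
    [0,40,0,-76,70,122,0.4],
    [0,40,0,-76,70,122,0.4],
    [0,40,0,-76,70,122,0.4],
  ],
)

```text
t: 6.73
tcp_pos: [0.5879, 0.003, 0.2002]
tool_rot: [0.689, 0.639, 0.249, -0.235]
force: [1.0, 0.8, 0.0]
finger_gap: 0.597
gripper_force: 0.0
```

Run:
```python
from rot import *
for i in range(2): angle('scene')
angle('wrist');st=readout.sense();print(st['t'],st['tcp_pos'],st['q'])
go(40,.115);go(40,.054);
w=cv2.imread('pics/tmp_wrist.png');cv2.imwrite('pics/v5.png',w)
```

```text
scene face n 25 ang -53.41640938102899 r [0.037 0.04 ] rim n 8 -51.46069808886272
scene face n 25 ang -56.28827375577983 r [0.054 0.04 ] rim n 8 -51.821773256899135
wrist face n 0 ang None r  rim n 0 None
6.8833 [0.58927097 0.00587129 0.20423217] [-0.4690632   0.64428579  1.59233888  0.66284606  1.28938952 -0.72054873]
40 0.115 turn [0.  0.1 0.2] shift [-3.1 -1.2  5.4]
40 0.054 turn [0.  0.1 0.2] shift [-3.  -1.2 66.4]
```

View pics/v5.png

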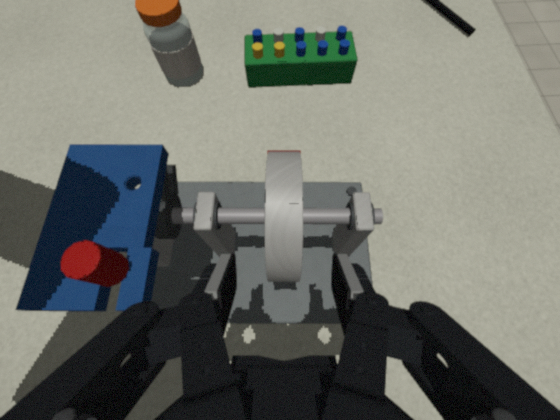

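The pin is parked, with its knob at (95,263), and the rotor (col 284) is centred between the fingers. It has come to rest at -51.7°. Now I'll advance and pinch it.

>>> move_arm(
  rows=[
    [0,0,0,-2,-1,20,0.4],
    [0,0,0,-2,-1,40,0.4],
    [0,0,0,-2,-1,55,0.4],
    [0,0,0,-2,-1,65,0.4],
    [0,0,0,-2,-1,65,1],
    [0,0,0,-2,-1,65,1],
    [0,0,0,-2,-1,65,1],
    [0,0,0,-2,-1,65,1],
    [0,0,0,-2,-1,65,1],
    [0,0,0,-2,-1,65,1],
  ],
  squeeze=30,
)

```text
t: 7.72
tcp_pos: [0.5917, 0.046, 0.1528]
tool_rot: [0.686, 0.641, 0.251, -0.233]
force: [3.7, 5.2, -2.5]
finger_gap: 0.298
gripper_force: 34.4
```

Run:
```python
from rot import *
angle('scene');st=readout.sense();print(st['t'],st['tcp_pos'],st['force'],st['gripper_force'],st['finger_gap'])
go(40,.054);go(-40,.054)
for b in range(-6,-81,-6): print(b,-54*np.sin(np.radians(b)),54*(1-np.cos(np.radians(b))))
```

```text
scene face n 22 ang -53.071716878326335 r [0.054 0.041] rim n 9 -51.44563645242299
7.7667 [0.5916895  0.04599001 0.15276407] [ 3.36906332  5.93610747 -1.83700041] 34.390416741371155 0.2990432184733811
40 0.054 turn [ 0.1 -0.1  0.1] shift [-0.8 -0.8  1.1]
-40 0.054 turn [  0.2 -80.1   0.1] shift [52.3 -0.7 45.9]
-6 5.644537016453287 0.29581765011324235
-12 11.227231304159005 1.1800295603744928
-18 16.68691769624716 2.6429481200617095
-24 21.96377872609321 4.668545287299553
-30 26.999999999999996 7.23462819564031
-36 31.74040362379355 10.313082303752838
-42 36.13305274337834 13.87017942422071
-48 40.12982057577929 17.866947256621657
-54 43.686917696247164 22.25959637620645
-60 46.76537180435968 26.999999999999993
-66 49.33145471270045 32.03622127390679
-72 51.35705187993829 37.313082303752836
-78 52.8199704396255 42.772768695840995
```

>>> move_arm(
  rows=[
    [0,-6.5,0,6.1,0,0.3,1],
    [0,-13,0,12.1,0,1.4,1],
    [0,-19.5,0,18.0,0,3.1,1],
    [0,-26,0,23.7,0,5.5,1],
    [0,-32.5,0,29.0,0,8.5,1],
    [0,-39,0,34.0,0,12.0,1],
    [0,-45.5,0,38.5,0,16.2,1],
    [0,-52,0,42.6,0,20.8,1],
    [0,-58.5,0,46.0,0,25.8,1],
    [0,-65,0,48.9,0,31.2,1],
    [0,-71.5,0,51.2,0,36.9,1],
    [0,-78,0,52.8,0,42.8,1],
  ],
)

```text
t: 8.77
tcp_pos: [0.5963, 0.1109, 0.1526]
tool_rot: [0.691, 0.644, -0.24, 0.226]
force: [3.6, -14.9, -16.5]
finger_gap: 0.3
gripper_force: 32.6
```

>>> move_arm(
  rows=[
    [0,0,0,0,0,0,1],
    [0,0,0,0,0,0,1],
  ],
)

```text
t: 8.93
tcp_pos: [0.5964, 0.1127, 0.1509]
tool_rot: [0.69, 0.646, -0.238, 0.223]
force: [4.1, -6.9, -9.7]
finger_gap: 0.293
gripper_force: 34.3
```

Run:
```python
from rot import *
angle('scene');angle('wrist');st=readout.sense();print(st['t'],st['tcp_pos'],st['force'],st['gripper_force'],st['finger_gap'])
go(-40,.054);go(-38,.054)
```

```text
scene face n 24 ang -140.23116823557146 r [0.038 0.053] rim n 0 None
wrist face n 1 ang -138.71162055489657 r [0.054 0.054] rim n 41 -128.41384052057842
9.0333 [0.59644329 0.11253541 0.15100614] [  2.95879344  -4.50907326 -10.74927747] 34.309000968933105 0.2934238805726798
-40 0.054 turn [ 0.1 -2.1  0. ] shift [ 2.  -0.9 -2. ]
-38 0.054 turn [ 0.1 -0.1  0. ] shift [ 0.1 -0.9 -2.1]
```

>>> move_arm(
  rows=[
    [0,0,0,0,0,0,0.4],
    [0,0,0,0,0,0,0.4],
    [0,0,0,0,0,0,0.4],
    [0,0,0,0,0,0,0.4],
    [0,0,0,0,0,0,0.4],
    [0,0,0,0,0,0,0.4],
    [0,0,0,0,0,0,0.4],
    [0,0,0,0,0,0,0.4],
    [0,0,0,0,0,0,0.4],
    [0,0,0,0,0,0,0.4],
    [0,0,0,0,0,0,0.4],
    [0,0,0,0,0,0,0.4],
  ],
)

```text
t: 10.03
tcp_pos: [0.5951, 0.1132, 0.1525]
tool_rot: [0.691, 0.646, -0.238, 0.222]
force: [0.7, 0.0, 0.5]
finger_gap: 0.601
gripper_force: 0.0
```

>>> move_arm(
  rows=[
    [0,0,0,0,0,0,0.4],
    [0,0,0,0,0,0,0.4],
    [0,0,0,0,0,0,0.4],
    [0,0,0,0,0,0,0.4],
    [0,0,0,0,0,0,0.4],
    [0,0,0,0,0,0,0.4],
    [0,0,0,0,0,0,0.4],
    [0,0,0,0,0,0,0.4],
    [0,0,0,0,0,0,0.4],
    [0,0,0,0,0,0,0.4],
    [0,0,0,0,0,0,0.4],
    [0,0,0,0,0,0,0.4],
  ],
)

```text
t: 11.03
tcp_pos: [0.5951, 0.1132, 0.1525]
tool_rot: [0.691, 0.646, -0.238, 0.222]
force: [0.2, 0.6, -0.2]
finger_gap: 0.596
gripper_force: 0.0
```

Run:
```python
from rot import *
angle('scene');angle('wrist');st=readout.sense();print(st['t'],st['tcp_pos'],st['force'],st['gripper_force'],st['finger_gap'])
s=cv2.imread('pics/tmp_scene.png');w=cv2.imread('pics/tmp_wrist.png')
cv2.imwrite('pics/v6.png',np.hstack([cv2.resize(s[200:280,285:365],(400,400)),cv2.resize(w[100:300,180:380],(400,400))]))
```

```text
scene face n 18 ang -99.87906946913098 r [0.026 0.05 ] rim n 0 None
wrist face n 61 ang -133.55541935620627 r [0.047 0.052] rim n 352 -95.09238007184378
11.1333 [0.59513877 0.11316897 0.152535  ] [ 0.14082387  0.59172224 -0.11760357] 0.0 0.6026223984252007
```

View pics/v6.png

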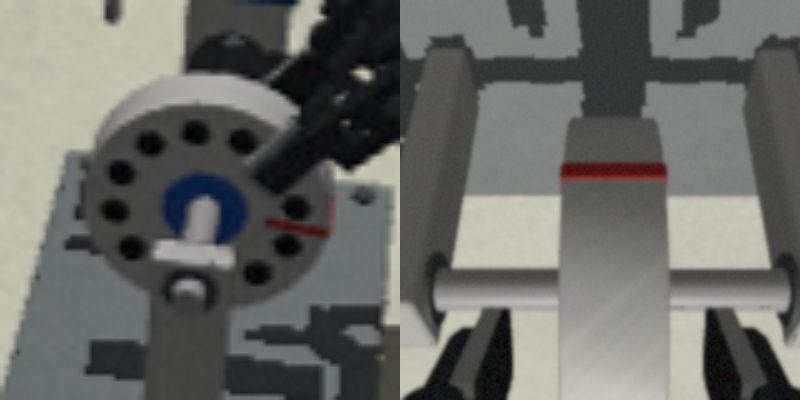

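The scene crop (left) shows the red line at (300,227), just below horizontal; the wrist crop (right) shows it as a clear line across the rim at row 171. The rotor has settled near -95°. Next I'll confirm it has stopped and pinch it in the same batch.

Run:
```python
from rot import *
for i in range(3):angle('wrist');angle('scene')
```

```text
wrist face n 59 ang -135.44142915171037 r [0.047 0.052] rim n 355 -95.12345184494843
scene face n 19 ang -100.72321794568172 r [0.026 0.041] rim n 0 None
wrist face n 60 ang -134.5750671298501 r [0.044 0.052] rim n 358 -95.14955079017683
scene face n 19 ang -99.77115063092613 r [0.045 0.05 ] rim n 0 None
wrist face n 62 ang -135.1325724702942 r [0.043 0.052] rim n 355 -95.1462217395124
scene face n 21 ang -95.18734480433322 r [0.041 0.05 ] rim n 0 None
```

>>> move_arm(
  rows=[
    [0,0,0,0,0,0,1],
    [0,0,0,0,0,0,1],
    [0,0,0,0,0,0,1],
    [0,0,0,0,0,0,1],
    [0,0,0,0,0,0,1],
    [0,0,0,0,0,0,1],
    [0,0,0,0,0,0,1],
  ],
  squeeze=40,
)

```text
t: 12.02
tcp_pos: [0.5964, 0.1133, 0.1529]
tool_rot: [0.691, 0.646, -0.237, 0.223]
force: [5.7, 0.0, 0.1]
finger_gap: 0.295
gripper_force: 42.7
```

Run:
```python
from rot import *
angle('wrist');angle('scene');st=readout.sense();print(st['t'],st['tcp_pos'],st['force'],st['gripper_force'])
go(-38,.054);go(-16,.054)
```

```text
wrist face n 58 ang -134.7143724777443 r [0.048 0.052] rim n 317 -95.24856202865342
scene face n 21 ang -105.96686331494978 r [0.026 0.041] rim n 0 None
12.1167 [0.59639582 0.11327246 0.152861  ] [ 6.14964437 -0.87625239  0.11733242] 42.66534984111786
-38 0.054 turn [ 0.2 -0.   0. ] shift [ 0.7 -0.8 -0.2]
-16 0.054 turn [ 0.2 22.   0.1] shift [-19.5  -0.9   3.8]
```

>>> move_arm(
  rows=[
    [0,4,0,-3.8,0,0.1,1],
    [0,8,0,-7.5,0,0.5,1],
    [0,12,0,-11.2,0,1.2,1],
    [0,16,0,-14.9,0,2.1,1],
    [0,20,0,-18.5,0,3.3,1],
    [0,22,0,-20.2,0,3.9,1],
    [0,22,0,-20.2,0,3.9,1],
    [0,22,0,-20.2,0,3.9,1],
    [0,22,0,-20.2,0,3.9,1],
    [0,22,0,-20.2,0,3.9,1],
    [0,22,0,-20.2,0,3.9,1],
  ],
)

```text
t: 13.03
tcp_pos: [0.5952, 0.0953, 0.1626]
tool_rot: [0.724, 0.676, -0.1, 0.096]
force: [5.2, 0.8, 2.8]
finger_gap: 0.3
gripper_force: 43.1
```

Run:
```python
from rot import *
angle('wrist');angle('scene');st=readout.sense();print(st['t'],st['tcp_pos'],st['tool_rot'],st['force'],st['gripper_force'])
go(-16,.054)
s=snap('top');P=cloud(s);hs=cv2.cvtColor(s['img'],cv2.COLOR_RGB2HSV)
red=((hs[...,0]<8)|(hs[...,0]>172))&(hs[...,1]>130)&(abs(P[...,0]-.49)<.03)&(abs(P[...,1]-.03)<.03)&(P[...,2]>.17)
print('pin',red.sum(),P[red].mean(0),P[red][:,2].max())
```

```text
wrist face n 56 ang -112.82109080056898 r [0.049 0.053] rim n 300 -73.72917497712066
scene face n 21 ang -83.10556663143988 r [0.052 0.046] rim n 5 -74.29507652507274
13.1333 [0.595168   0.09526681 0.16259905] [ 0.72362588  0.67604478 -0.10047437  0.09609338] [4.97388028 1.34077098 2.88347639] 43.147029876708984
-16 0.054 turn [ 0.2 -0.   0.1] shift [ 0.5 -0.9  0.6]
pin 42 [0.48875315 0.02813037 0.2031144 ] 0.20879102307317396
```

```bash
python3 -c "
from station import order;print(order.sign_off())"
```

```text
the job is handed in; nothing more can be done
None
```

I parked the pin in the side notch and handed the job in with the rotor gripped still at about -73.7°. That is within half a degree of the midpoint (-73.4°) between its two stops at -51.7° and -95.1°. The sign-off returned no verdict, so I don't know how it was judged.

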